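# Wind back the sprung jaw of a jar clamp and latch it with its stay bar

## Task

Set the sprung jar clamp open for loading: lift the stay bar straight up out of its stand, lay it flat on the bench and let go, then take it again from above across its middle. With one end of the bar push the sprung arm back against its spring, carrying the bar over the heel step, and with the arm still held back lower the bar flat onto the clamp plate between the step and the arm, so that it alone holds the arm open when you let go. Never drop the bar or let the arm snap back, and do not disturb the jar, the bottle and the slide box.

Things in the scene. Friction and masses are not known exactly. Their poses are not given: they have to be found in the camera images.
- clamp: Fixed jar clamp: aluminium plate 205 x 210 mm, 12 mm thick, on the bench. Origin on the bench under the hinge post of the sprung arm (post 87 mm high, hub radius 15); z up; x is the way the arm is pushed back. Plate: x -175 to +30, y -25 to +185 mm. The bar is pushed along the line y = 80 mm. A fixed grey jaw block stands at x -172 to -153, y 136 to 184 mm, 58 mm high.
- heel_step (a point): Middle of the upper edge of the heel step's +x face, 26 mm above the bench (14 above the plate), at clamp x -134, y 80 mm; axes as the clamp's. The step is a dark steel block 34 mm long (toward -x), 60 mm wide, and takes the heel of the bar. On its +x side two guide cheeks 30 mm long, 10 mm above the plate, leave 38 mm between them about y = 80.
- jaw (a joint): Sprung arm: upright flat steel bar, 8 mm thick, 195 mm long, 18 to 66 mm above the bench, swinging level about the hinge post. 0 = at rest, leaning 0.663 rad from the clamp's +y toward -x; it grows as the arm is pushed toward +x; at 0.663 it points along the clamp's +y; hard stop at 0.80. A torsion spring returns it: 0.2 N m at rest, 0.5 N m at 0.663 (2 to 6 N on the bar's line). Let go, it snaps back.
- jaw_push (a point): Point on the arm's pushed (-x) face, 90 mm out from the hinge axis, at mid height of the arm (42 mm above the bench). On the bar's line y = 80 mm this face is at clamp x -70 mm at rest, -4 mm at 0.663 and +7 mm at the hard stop.
- latch_seat (a point): Where the centre of the stay bar lies when latched, 26 mm above the bench (bar flat on the plate): the bar's length along the clamp's x, its heel against the step, its nose against the arm, which it holds at 0.663. The bar is 130 mm long, so for the bar to drop in front of the step its nose has first to push the arm 2 to 9 mm beyond that.
- stay: The stay bar: a square aluminium bar 28 x 28 x 130 mm with black end caps, both ends alike, about 0.2 kg. Origin at its centre; z along its length. At the start it stands upright in the stand, its top 136 mm above the bench.
- stand: Fixed grey holder: a square pocket with inside 31 x 31 mm, walls 6 mm, rim 51 mm above the bench, inner floor 6 mm above it, on a 76 x 76 mm foot. Origin on the bench below the middle of the pocket, z up, x and y along its sides. Bench between the stand and the clamp is free for laying the bar down.
- jar: Open glass jar, 88 mm across and 131 mm high, a bystander; origin under its base.
- bottle: Brown reagent bottle with dark screw cap, 44 mm across and 89 mm high, a bystander; origin under its base.
- slide_box: Dark flat slide box, 71 x 94 x 35 mm, a bystander; origin under its base.

How it is judged (in metres and radians):
On the way, in this order (a step that is already met when the one before it is completed fails the run):
1. the bar is lifted clear of its stand (height (world z) of stay above 0.118 m), for 0.1 s.
2. the bar lies flat on the bench, let go (angle between stay's own z axis and vertical between 1.5 and 1.64 rad and height (world z) of stay below 0.018 m and contact force between the fingers and stay below 0.1 N), for 0.2 s.
3. the bar, held in the gripper, has wound the arm past its latched angle (value of joint jaw above 0.665 rad and contact force between the fingers and stay above 0.5 N and contact force between stay and jaw above 0.5 N), for 0.1 s.
At the end, for the whole second after the job is handed in: The bar lies flat on the clamp plate between the heel step and the arm (centre within about 6 mm lengthwise and 12 mm sideways of the latched place, along the clamp's x within 0.12 rad), at rest, and alone holds the arm at 0.62 to 0.71 rad; nothing touches it but the clamp (value of joint jaw between 0.62 and 0.71 rad and x of stay in the frame of clamp between -0.075 and -0.062 m and y of stay in the frame of clamp between 0.068 and 0.092 m and z of stay in the frame of clamp below 0.03 m and angle between the z axis of stay and the x axis of clamp, either way round below 0.12 rad and linear speed of stay below 0.02 m/s and velocity of joint jaw between -0.1 and 0.1 rad/s).
It fails at once if the bar is dropped (falls free of the fingers faster than 0.9 m/s, some 40 mm) (linear speed of stay above 0.9 m/s and contact force between the fingers and stay below 0.05 N).
It fails at once if the arm snaps back (faster than 6 rad/s) (velocity of joint jaw below -6 rad/s).
It fails at once if jar, bottle or slide box moved by more than 20 mm (distance of any of jar, bottle, slide_box from where it was at the start of the episode above 0.02 m).
It also fails if it takes over 61 s, if anything falls off the work surface, if the arm or the gripper's body presses on something with over 40 N, if the wrist force passes 120 N, or if a joint passes its speed limit or range.

## Robot

A 6-joint arm with a two-finger parallel gripper is mounted at the origin on a cart in front of the work surface, level with it; the furniture and walls round the work are solid. World frame = base frame: x ahead of the robot, y to its left, z up, the work surface at z = 0. Lengths are in m, angles in degrees, forces in N, time in s.
With the tool pointing down it reaches from about 0.35 to 0.875 m from the base axis. Payload 4.2 kg.
Tool frame: the origin (TCP) lies midway between the tips of the shut fingers; the grasp point (between the pads) lies 19 mm behind it; z points along the fingers, y is the line along which they close (so a half turn about z gives the same grasp; the last joint's range is limited). The gripper opens to 87 mm and grips with 3 to 60 N. Pads are 19 mm wide; open, the fingers measure 117 mm over their backs; the gripper's body (75 mm by 190 mm) begins 51 mm behind the grasp point.
Start: joints at [-58.178, 22.042, 0.453, 0, -68.411, -14.817], TCP at [0.183, -0.598, 0.223] pointing down, gripper open.
Joint ranges: [-179.83, 179.83], [-69.29, 118.12], [-61.27, 80.66], [-181.25, 117.63], [-171.15, -9.14], [-177.46, 177.46]. Speed limits (degrees/s): [159.86, 159.86, 180, 180, 180, 180].

## Interface

Orientations are given as a 3x3 rotation matrix whose columns are the frame's x, y, z axes.
In Python, from station import sense, capture, finish_job, silhouettes, landmark_of gives the robot as it stands.
- The arm moves only by the tool step_arm, never from a script. Its arguments are lists of equal length, an entry for each row: "linear": the shift along the tool's x, y, z in mm, a list of three; "delta_rot": the turn, a rotation vector about the tool's x, y, z in rad, a list of three; "grip": the finger opening in mm, from 0 to 87. A call has 1 to 10 rows; each row shifts and turns the commanded pose from where the row before left it, along the tool's axes as they then stand; what a row does not reach is not made up. A row lasts 1/8 s, in which the tool goes at most 62.5 mm and 10.7 degrees, less where a joint would pass 70% of its speed; a pose out of reach is approached as far as the arm can. A call with a gripper value outside its range is refused whole. The fingers move at their own pace and stop on an object; the grip force is fixed at half the most. Time passes only in rows, so rows that do not move let the fingers close. It gives the time, the measured TCP pose, the force, the opening and the grip force at its end, in the units of the state.
- sense(): the state, without advancing time (a new reading comes with each control period).
- capture(name): name is "side" or "top" or "wrist"; returns a dict with "img" (384x512x3 uint8, red, green, blue), "fx", "fy", "cx", "cy" (pixels), "world_to_cam" (4x4, takes a point from world to camera coordinates); the wrist camera has in their place "mount" (4x4, takes a point from camera to tool coordinates, whose origin is the TCP and whose axes are the flange's). Camera axes: x right, y up, looking along -z (the intrinsics and any distortion apply to the point x, -y, -z); pixel columns grow to the right and rows downward; lengths in m; the calibration is good to about 2 mm. A picture is of the moment at which its call begins: read the wrist's pose just before it. There is no depth.
- finish_job(): hands the job in; it is judged then, once.
Trained networks look in the newest picture that a camera, given by its name, has taken for a name from the list of things; names that differ only in an ending like _2 or _b are one class to them, and where a whole thing is asked for, a point or a joint stands for the part that bears it (a point fixed in the world has none). Each returns a list of dicts, best first, with "score" (0 to 1); they miss things now and then, are a little off and sometimes report something else, mostly with a low value. They report only what shows in the picture. A call takes as long as a camera call.
- silhouettes(camera, label): "mask" (384x512 bool, what is visible of it) and "point" ([column, row] in pixels, amid what is visible of it).
- landmark_of(camera, label): "point" ([column, row] in pixels: a listed point, or the origin of a listed thing).
The state is a dict: "time_s": time; "joints": joint angles; "joint_velocities": joint speeds; "effort": joint torques, N m; "tcp_pos": TCP position; "ee_rot": TCP orientation; "wrist_force": force on the tool from outside, world axes, zero at the start; "moment": the same for the moment, N m; "gripper_width": opening from 0.0 (shut) to 1.0 (fully open); "gripper_force": force on a finger pad.
Only numpy, scipy, OpenCV 4.12 (cv2) and the standard library are available. Lean on these libraries where they do the work, as an engineer would, in place of code of your own. Each camera call takes 0.05 s, during which the arm holds its last target. There are 200 camera calls.

## Working session

There is one attempt and no reset: what is moved stays moved. The work goes in short steps, Python scripts to look and compute and a tool call to move; the robot and the scene stay as the last step left them, time stands still between calls to the robot, and variables do not carry over. Pictures are saved under pics/ and viewed, at most 11 in all, crops included, and the job is handed in when it is done.

Besides the shell and the picture viewer there is one more tool, called by a JSON object that holds its "method" and its "body", one argument or row to a line. step_arm: Moves the arm, as the interface text tells. Its arguments: {"type":"object","properties":{"linear":{"type":"array"},"delta_rot":{"type":"array"},"grip":{"type":"array"}},"required":["linear","delta_rot","grip"]}

```bash
ls; mkdir -p pics
cat > h.py <<'E'
import numpy as np, cv2
from station import *
def cam(n):
    s=sense(); c=capture(n); 
    if n=="wrist":
        T=np.eye(4);T[:3,:3]=s["ee_rot"];T[:3,3]=s["tcp_pos"]
        c["world_to_cam"]=np.linalg.inv(T@np.array(c["mount"]))
    c["W"]=np.array(c["world_to_cam"]); return c
def proj(c,p):
    q=c["W"]@np.append(p,1.); return np.array([c["cx"]+c["fx"]*q[0]/-q[2],c["cy"]-c["fy"]*q[1]/-q[2]])
def ray(c,px):
    d=np.array([(px[0]-c["cx"])/c["fx"],-(px[1]-c["cy"])/c["fy"],-1.]);M=np.linalg.inv(c["W"])
    return M[:3,3],M[:3,:3]@d
def onz(c,px,z):
    o,d=ray(c,px); return o+d*(z-o[2])/d[2]
def tri(c1,p1,c2,p2):
    o1,d1=ray(c1,p1);o2,d2=ray(c2,p2)
    t=np.linalg.lstsq(np.c_[d1,-d2],o2-o1,rcond=None)[0]
    a=o1+d1*t[0];b=o2+d2*t[1];return (a+b)/2,np.linalg.norm(a-b)
E
python3 - <<'E'
from h import *
np.set_printoptions(precision=4,suppress=True)
cs={n:cam(n) for n in("side","top")}
print([k for k in cs["top"]])
for n in cs: print(n, np.linalg.inv(cs[n]["W"])[:3,3])
cv2.imwrite("pics/a.png",np.vstack([cs["side"]["img"],cs["top"]["img"]])[:,:,::-1]) if 0 else [cv2.imwrite(f"pics/{n}.png",cs[n]["img"][:,:,::-1]) for n in cs]
for l,z in [("clamp",0),("heel_step",.026),("jaw_push",.042),("latch_seat",.026),("stay",.071),("stand",0),("jar",0),("bottle",0),("slide_box",0)]:
    r={n:landmark_of(n,l)[:2] for n in cs}
    for n in cs:
        for x in r[n]: print(l,n,np.round(x["score"],2),np.array(x["point"]),onz(cs[n],x["point"],z))
    if all(r.values()): print("   tri",*tri(cs["side"],r["side"][0]["point"],cs["top"],r["top"][0]["point"]))
print(sense()["time_s"],sense()["ee_rot"])
E
```

```text
pics
['img', 'fx', 'fy', 'cx', 'cy', 'world_to_cam', 'W']
side [ 0.1065 -1.1123  1.1109]
top [-0.107  -0.0072  1.6615]
clamp side 0.55 [248.7 177.7] [0.5727 0.1281 0.    ]
clamp top 0.82 [205.  196.2] [0.562  0.1461 0.    ]
   tri [ 0.5755  0.148  -0.0197] 0.010212583655774023
heel_step side 0.38 [287.1 265.2] [ 0.5264 -0.3547  0.026 ]
heel_step top 0.97 [241.7 210.4] [0.4778 0.0077 0.026 ]
heel_step top 0.72 [384.6 207.6] [ 0.429  -0.5375  0.026 ]
   tri [ 0.7004  0.0115 -0.5068] 0.06032518072204814
jaw_push side 0.42 [237.3 181.4] [0.5056 0.0752 0.042 ]
jaw_push top 0.67 [223.2 203.1] [0.5093 0.075  0.042 ]
   tri [0.5071 0.0749 0.0429] 0.00340993745781138
latch_seat top 0.96 [224.  212.4] [0.4772 0.0757 0.026 ]
stay side 0.84 [286.5 254.4] [ 0.5248 -0.3462  0.071 ]
stay top 0.56 [328.6 184.3] [ 0.5302 -0.3312  0.071 ]
   tri [ 0.5337 -0.3341  0.0556] 0.005015712105369597
stand side 0.87 [288.  266.9] [ 0.5364 -0.344   0.    ]
stand top 0.51 [328.8 193. ] [ 0.5218 -0.3403  0.    ]
stand top 0.19 [223.  211.3] [ 0.4914  0.0805 -0.    ]
   tri [ 0.5311 -0.3419 -0.0053] 0.0136506215677636
jar side 0.66 [211.2 140. ] [0.5046 0.4358 0.    ]
jar top 0.7 [140.5 217.5] [0.5012 0.3997 0.    ]
   tri [0.4918 0.3924 0.0305] 0.0034212197169078903
bottle side 0.5 [286.  223.2] [ 0.6114 -0.1595  0.    ]
bottle top 0.64 [282.5 176.5] [ 0.6125 -0.1678  0.    ]
   tri [ 0.608  -0.1669  0.0089] 0.001193857794140744
slide_box side 0.91 [289.1 325.8] [ 0.4511 -0.5414  0.    ]
slide_box side 0.53 [287.6 264.9] [ 0.5385 -0.336   0.    ]
slide_box top 0.62 [384.7 206.5] [ 0.4419 -0.5473  0.    ]
   tri [ 0.4445 -0.5456  0.0065] 0.00887835045037796
1.0 [[-0.9563 -0.2925  0.    ]
 [-0.2925  0.9563  0.    ]
 [-0.      0.     -1.    ]]
```

View pics/top.png

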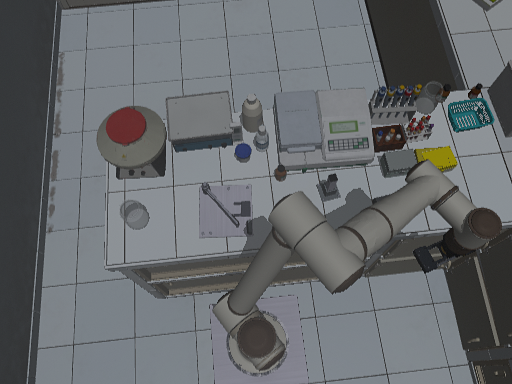

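View pics/side.png

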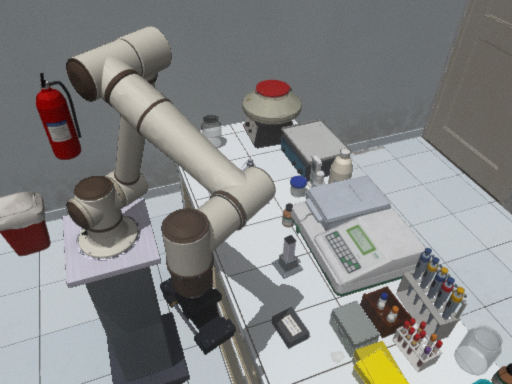

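The top picture shows the clamp at about (225,210): hinge upper left (205,190), step right (242,209), so clamp +x is about world +y. The stand with the bar is at (329,187), the bottle at (281,172) and the jar at (135,214). Next I move over the stand for a close look.

{"method": "step_arm", "body": {
  "linear": [
    [-45,20,-12],
    [-45,20,-12],
    [-45,20,-12],
    [-45,20,-12],
    [-45,20,-12],
    [-45,20,-12],
    [-45,20,-12],
    [-20,10,0],
    [0,0,0]
  ],
  "delta_rot": [
    [0,0,0],
    [0,0,0],
    [0,0,0],
    [0,0,0],
    [0,0,0],
    [0,0,0],
    [0,0,0],
    [0,0,0],
    [0,0,0]
  ],
  "grip": [87,87,87,87,87,87,87,87,87]
}}

```text
time_s: 2.12
tcp_pos: [0.4598, -0.3553, 0.3059]
ee_rot: [[-0.956, -0.294, -0.001], [-0.294, 0.956, 0.001], [0.001, 0.001, -1.0]]
wrist_force: [0.8, -0.3, -0.1]
gripper_width: 1.002
gripper_force: 0.0
```

Run:
```python
from h import *
np.set_printoptions(precision=4,suppress=True)
s=sense();print(s["time_s"],s["tcp_pos"],s["joints"],s["wrist_force"])
c=cam("wrist");print(np.array(c["mount"]),c["fx"])
cv2.imwrite("pics/w1.png",c["img"][:,:,::-1])
m=silhouettes("wrist","stand")
for r in m[:2]:
    print(r["score"],r["point"],cv2.minAreaRect(np.argwhere(r["mask"])[:,::-1].astype(np.float32)))
for l in("stand","stay"):
    for r in landmark_of("wrist",l)[:2]: print(l,r,onz(c,r["point"],0 if l=="stand" else .071))
```

```text
2.125 [ 0.4598 -0.3553  0.3059] [-21.736   15.1599   2.3651  -0.0147 -77.2673 -51.1401] [ 0.7668 -0.2743 -0.0829]
[[-0.0005  0.9556  0.2948  0.083 ]
 [ 1.      0.0004  0.0003 -0.0007]
 [ 0.0001  0.2948 -0.9556 -0.1625]
 [ 0.      0.      0.      1.    ]] 331.22777819805054
0.68 [243.9, 196.8] ((245.361572265625, 199.60769653320312), (50.73020553588867, 50.234066009521484), 7.125016689300537)
stand {'point': [248.3, 197.5], 'score': 0.94} [ 0.5291 -0.3372  0.    ]
stay {'point': [245.0, 216.7], 'score': 0.59} [ 0.5327 -0.3402  0.071 ]
```

View pics/w1.png

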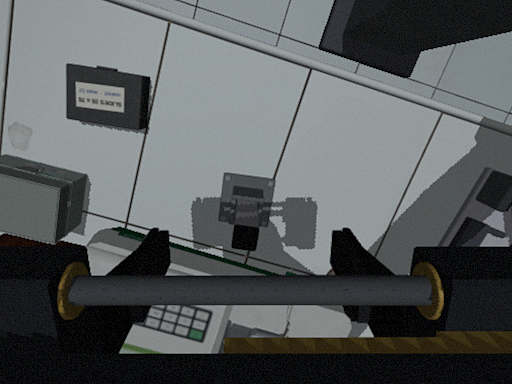

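The view shows the foot of the stand, with corners at about (225,173), (274,178), (269,228), and the bar top (dark cap) at (244,237). The slide box is at (107,95) and the benchtop balance lies beyond the stand. I need the yaw more precisely.

Run:
```python
import cv2
i=cv2.imread("pics/w1.png")[160:260,205:295]
cv2.imwrite("pics/w1c.png",cv2.resize(i,None,fx=6,fy=6,interpolation=cv2.INTER_CUBIC))
```

```text
(no output)
```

View pics/w1c.png

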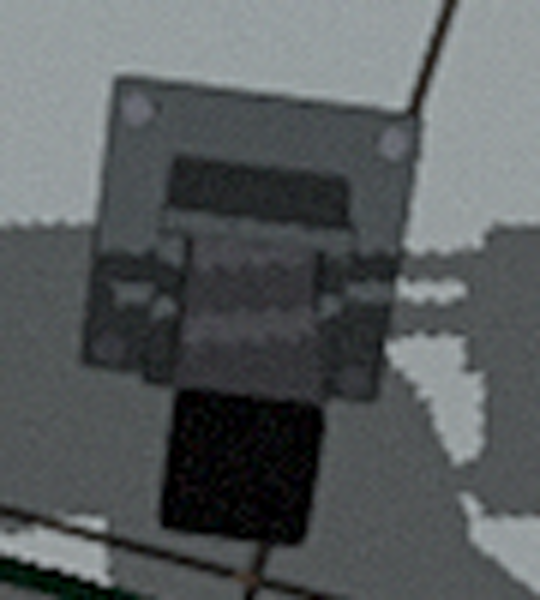

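In the crop, the foot corners are at (224.7,173), (274.7,179.7), (268,227), (219.2,220.3). The bar's top cap has corners at (234.2,225.5), (258.8,227.5), (255,250.8), (232,248).

Run:
```python
from h import *
np.set_printoptions(precision=4,suppress=True)
c=cam("wrist")
for P,z in(([(224.7,173),(274.7,179.7),(268,227),(219.2,220.3)],.004),([(234.2,225.5),(258.8,227.5),(255,250.8),(232,248)],.136)):
    Q=np.array([onz(c,p,z) for p in P]);print(Q[:,:2],Q.mean(0))
    for k in range(4): d=Q[(k+1)%4]-Q[k];print(np.linalg.norm(d),np.degrees(np.arctan2(d[1],d[0]))%90)
```

```text
[[ 0.5006 -0.3829]
 [ 0.4892 -0.3107]
 [ 0.5629 -0.2973]
 [ 0.5738 -0.3711]] [ 0.5316 -0.3405  0.004 ]
0.07310956024272333 9.009378769852972
0.07488272611315266 10.337517430225459
0.07463204200367457 8.447786520960506
0.07413142129152786 9.176910708456916
[[ 0.5197 -0.357 ]
 [ 0.5142 -0.3307]
 [ 0.5422 -0.3264]
 [ 0.5463 -0.3518]] [ 0.5306 -0.3415  0.136 ]
0.026836343762930016 11.852868104551987
0.02837043827306722 8.765032249120397
0.02577475659554381 9.203174015996765
0.027141248308055803 10.925917948031383
```

Stand found at (0.531, -0.341), yaw 9.5°. The plan is to grasp the bar with the tool tilted 50° outward (fingers closing along the stand's y), then pitch it back 90° to lay it down.

{"method": "step_arm", "body": {
  "linear": [
    [0,0,0],
    [0,0,0],
    [0,0,0],
    [0,0,0],
    [0,0,0],
    [0,0,0],
    [0,0,0],
    [36,0,30],
    [36,0,30],
    [36,0,30]
  ],
  "delta_rot": [
    [0,0,0.133],
    [0,-0.1455,0],
    [0,-0.1455,0],
    [0,-0.1455,0],
    [0,-0.1455,0],
    [0,-0.1455,0],
    [0,-0.1455,0],
    [0,0,0],
    [0,0,0],
    [0,0,0]
  ],
  "grip": [87,87,87,87,87,87,87,87,87,87]
}}

```text
time_s: 3.62
tcp_pos: [0.4579, -0.3573, 0.1651]
ee_rot: [[-0.634, -0.161, 0.756], [-0.105, 0.987, 0.123], [-0.766, -0.001, -0.642]]
wrist_force: [1.3, -0.5, -0.1]
gripper_width: 1.003
gripper_force: 0.0
```

```bash
cat > to.py <<'E'
import sys
from h import *
np.set_printoptions(precision=3,suppress=True)
s=sense();R=np.array(s["ee_rot"]);p=np.array(s["tcp_pos"])
t=np.array(eval(sys.argv[1]));print("t",s["time_s"],"q",np.array(s["joints"]),"F",np.array(s["wrist_force"]))
print("tool delta mm",R.T@(t-p)*1000,"p",p);print(R)
E
python3 to.py "[.535,-.340,.100]"
```

```text
t 3.625 q [-50.777  16.644 -14.649 -62.196 -48.597   9.573] F [ 1.272 -0.524 -0.065]
tool delta mm [ -0.849   4.728 102.249] p [ 0.458 -0.357  0.165]
[[-0.634 -0.161  0.756]
 [-0.105  0.987  0.123]
 [-0.766 -0.001 -0.642]]
```

{"method": "step_arm", "body": {
  "linear": [
    [0,5,42],
    [0,0,30],
    [0,0,20],
    [0,0,10],
    [0,0,0],
    [0,0,0],
    [0,0,0],
    [0,0,0],
    [0,0,0]
  ],
  "delta_rot": [
    [0,0,0],
    [0,0,0],
    [0,0,0],
    [0,0,0],
    [0,0,0],
    [0,0,0],
    [0,0,0],
    [0,0,0],
    [0,0,0]
  ],
  "grip": [87,87,87,87,87,0,0,0,0]
}}

```text
time_s: 4.75
tcp_pos: [0.5351, -0.3387, 0.1007]
ee_rot: [[-0.634, -0.163, 0.756], [-0.105, 0.987, 0.125], [-0.766, -0.0, -0.642]]
wrist_force: [-0.2, 0.9, -0.5]
gripper_width: 0.627
gripper_force: 0.0
```

```bash
python3 to.py "[.535,-.340,.100]"
```

```text
t 4.75 q [-44.479  24.84  -12.723 -69.327 -41.401  14.634] F [-0.158  0.914 -0.548]
tool delta mm [ 0.732 -1.227  0.252] p [ 0.535 -0.339  0.101]
[[-0.634 -0.163  0.756]
 [-0.105  0.987  0.125]
 [-0.766 -0.    -0.642]]
```

{"method": "step_arm", "body": {
  "linear": [
    [0,0,0],
    [0,0,0],
    [0,0,0],
    [0,0,0],
    [0,0,0],
    [0,0,0]
  ],
  "delta_rot": [
    [0,0,0],
    [0,0,0],
    [0,0,0],
    [0,0,0],
    [0,0,0],
    [0,0,0]
  ],
  "grip": [0,0,0,0,0,0]
}}

```text
time_s: 5.5
tcp_pos: [0.5352, -0.3385, 0.1004]
ee_rot: [[-0.634, -0.163, 0.756], [-0.105, 0.987, 0.125], [-0.766, 0.0, -0.643]]
wrist_force: [0.0, 0.9, 0.3]
gripper_width: 0.319
gripper_force: 30.0
```

{"method": "step_arm", "body": {
  "linear": [
    [-7.7,0,-6.4],
    [-11.5,0,-9.6],
    [-11.5,0,-9.6],
    [-11.5,0,-9.6],
    [-11.5,0,-9.6],
    [-11.5,0,-9.6],
    [-11.5,0,-9.6],
    [0,0,0]
  ],
  "delta_rot": [
    [0,0,0],
    [0,0,0],
    [0,0,0],
    [0,0,0],
    [0,0,0],
    [0,0,0],
    [0,0,0],
    [0,0,0]
  ],
  "grip": [0,0,0,0,0,0,0,0]
}}

```text
time_s: 6.5
tcp_pos: [0.5356, -0.3386, 0.2018]
ee_rot: [[-0.633, -0.164, 0.757], [-0.107, 0.987, 0.124], [-0.767, -0.002, -0.642]]
wrist_force: [-0.2, 0.4, -2.2]
gripper_width: 0.32
gripper_force: 30.0
```

```bash
python3 - <<'E'
from h import *
c=cam("side");cv2.imwrite("pics/s2.png",cv2.resize(c["img"][180:340,180:380,::-1],None,fx=3,fy=3))
E
python3 to.py "[.45,-.25,.2]"
```

```text
t 6.55 q [-41.119  16.013  -9.815 -58.255 -44.059  -2.759] F [ 0.152  0.146 -2.706]
tool delta mm [ 45.19  101.011 -53.019] p [ 0.535 -0.338  0.201]
[[-0.634 -0.163  0.756]
 [-0.105  0.987  0.125]
 [-0.766 -0.    -0.642]]
```

View pics/s2.png

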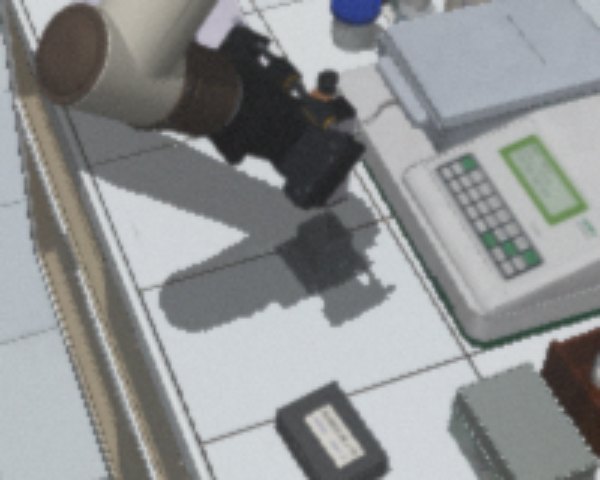

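The bar is lifted clear (hanging from the gripper, wrist load about 2.7 N). Next: pitch upright, carry to the free bench, then yaw.

{"method": "step_arm", "body": {
  "linear": [
    [0,0,0],
    [0,0,0],
    [0,0,0],
    [0,0,0],
    [0,0,0],
    [0,0,0],
    [16.5,45,0],
    [16.5,45,0],
    [16.5,45,0],
    [16.5,45,0]
  ],
  "delta_rot": [
    [0,0.1455,0],
    [0,0.1455,0],
    [0,0.1455,0],
    [0,0.1455,0],
    [0,0.1455,0],
    [0,0.1455,0],
    [0,0,0],
    [0,0,0],
    [0,0,0],
    [0,0,0]
  ],
  "grip": [0,0,0,0,0,0,0,0,0,0]
}}

```text
time_s: 7.8
tcp_pos: [0.4397, -0.1702, 0.1991]
ee_rot: [[-0.987, -0.162, -0.002], [-0.162, 0.987, 0.002], [0.001, 0.002, -1.0]]
wrist_force: [0.6, 0.5, -2.9]
gripper_width: 0.317
gripper_force: 30.0
```

{"method": "step_arm", "body": {
  "linear": [
    [0,0,0],
    [0,0,0],
    [0,0,0],
    [0,0,0],
    [0,0,0],
    [0,0,0],
    [0,0,0],
    [0,0,0]
  ],
  "delta_rot": [
    [0,0,-0.1745],
    [0,0,-0.1745],
    [0,0,-0.1745],
    [0,0,-0.1745],
    [0,0,-0.1745],
    [0,0,-0.1745],
    [0,0,-0.1745],
    [0,0,0]
  ],
  "grip": [0,0,0,0,0,0,0,0]
}}

```text
time_s: 8.8
tcp_pos: [0.4404, -0.1714, 0.1995]
ee_rot: [[-0.187, -0.982, -0.002], [-0.982, 0.187, 0.001], [-0.001, 0.002, -1.0]]
wrist_force: [-0.5, 0.4, -3.5]
gripper_width: 0.315
gripper_force: 30.0
```

{"method": "step_arm", "body": {
  "linear": [
    [0,0,0],
    [0,0,0],
    [0,0,0],
    [0,0,0],
    [0,0,0],
    [0,0,0]
  ],
  "delta_rot": [
    [0,0.1396,0],
    [0,0.1396,0],
    [0,0.1396,0],
    [0,0.1396,0],
    [0,0.1396,0],
    [0,0,0]
  ],
  "grip": [0,0,0,0,0,0]
}}

```text
time_s: 9.55
tcp_pos: [0.4407, -0.1708, 0.1985]
ee_rot: [[-0.14, -0.983, -0.12], [-0.753, 0.184, -0.631], [0.643, 0.002, -0.766]]
wrist_force: [-0.6, -1.4, -3.4]
gripper_width: 0.319
gripper_force: 30.0
```

```bash
python3 - <<'E'
from h import *
c=cam("side");cv2.imwrite("pics/s3.png",cv2.resize(c["img"][130:290,180:380,::-1],None,fx=3,fy=3))
E
python3 to.py "[.44,-.16,.0155]"
```

```text
t 9.6 q [ 17.788  13.047 -39.883  38.562 -64.672 -54.061] F [ 0.065 -0.607 -1.704]
tool delta mm [-126.098    2.741  134.076] p [ 0.441 -0.171  0.199]
[[-0.142 -0.983 -0.119]
 [-0.754  0.185 -0.63 ]
 [ 0.641  0.001 -0.767]]
```

View pics/s3.png

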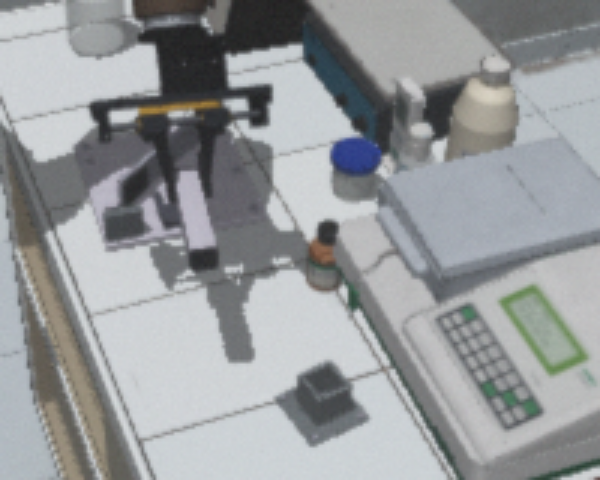

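The bar is level in the gripper, pointing along the bench at crop (200,230), clear of the bottle at (325,260) and the stand at (325,390). Now I lower it.

{"method": "step_arm", "body": {
  "linear": [
    [-23.1,0,27.6],
    [-23.1,0,27.6],
    [-23.1,0,27.6],
    [-23.1,0,27.6],
    [-16,0,19],
    [-6.4,0,7.7],
    [-1.9,0,2.3],
    [0,0,0]
  ],
  "delta_rot": [
    [0,0,0],
    [0,0,0],
    [0,0,0],
    [0,0,0],
    [0,0,0],
    [0,0,0],
    [0,0,0],
    [0,0,0]
  ],
  "grip": [0,0,0,0,0,0,0,0]
}}

```text
time_s: 10.6
tcp_pos: [0.4416, -0.172, 0.0192]
ee_rot: [[-0.143, -0.983, -0.117], [-0.753, 0.185, -0.631], [0.642, -0.002, -0.767]]
wrist_force: [0.1, 0.7, -2.5]
gripper_width: 0.318
gripper_force: 30.0
```

{"method": "step_arm", "body": {
  "linear": [
    [-3.2,0,3.8],
    [-1.3,0,1.5],
    [-0.6,0,0.8],
    [0,0,0],
    [0,0,0]
  ],
  "delta_rot": [
    [0,0,0],
    [0,0,0],
    [0,0,0],
    [0,0,0],
    [0,0,0]
  ],
  "grip": [0,0,0,0,0]
}}

```text
time_s: 11.22
tcp_pos: [0.442, -0.1719, 0.0135]
ee_rot: [[-0.142, -0.983, -0.115], [-0.75, 0.182, -0.636], [0.646, -0.004, -0.764]]
wrist_force: [-4.4, 10.4, 16.7]
gripper_width: 0.32
gripper_force: 30.0
```

{"method": "step_arm", "body": {
  "linear": [
    [0.6,0,-0.8],
    [0,0,0],
    [0,0,0],
    [0,0,0],
    [0,0,0],
    [0,0,0]
  ],
  "delta_rot": [
    [0,0,0],
    [0,0,0],
    [0,0,0],
    [0,0,0],
    [0,0,0],
    [0,0,0]
  ],
  "grip": [0,55,55,55,55,55]
}}

```text
time_s: 11.98
tcp_pos: [0.4408, -0.172, 0.0115]
ee_rot: [[-0.141, -0.983, -0.119], [-0.753, 0.185, -0.632], [0.643, 0.0, -0.766]]
wrist_force: [0.0, 0.6, -0.1]
gripper_width: 0.623
gripper_force: 0.0
```

{"method": "step_arm", "body": {
  "linear": [
    [0,0,-30],
    [0,0,-40],
    [0,0,-40],
    [0,0,-40],
    [0,0,0],
    [0,0,0],
    [0,0,0],
    [0,0,0],
    [0,0,0]
  ],
  "delta_rot": [
    [0,0,0],
    [0,0,0],
    [0,0,0],
    [0,0,0],
    [0,-0.1396,0],
    [0,-0.1396,0],
    [0,-0.1396,0],
    [0,-0.1396,0],
    [0,-0.1396,0]
  ],
  "grip": [75,75,75,75,75,75,75,75,75]
}}

```text
time_s: 13.1
tcp_pos: [0.4583, -0.0768, 0.1267]
ee_rot: [[-0.184, -0.983, 0.001], [-0.983, 0.184, 0.004], [-0.005, -0.001, -1.0]]
wrist_force: [-0.1, -0.5, -0.2]
gripper_width: 0.862
gripper_force: 0.0
```

```bash
python3 - <<'E'
from h import *
np.set_printoptions(precision=4,suppress=True)
c=cam("wrist");cv2.imwrite("pics/w4.png",c["img"][:,:,::-1])
for l,z in(("stay",.014),("heel_step",.026),("latch_seat",.026),("jaw_push",.042),("clamp",0)):
    for r in landmark_of("wrist",l)[:2]: print(l,np.round(r["score"],2),r["point"],onz(c,r["point"],z))
E
python3 to.py "[.44,-.19,.15]"
```

```text
stay 0.69 [246.6, 26.0] [ 0.4363 -0.2022  0.014 ]
heel_step 0.68 [232.3, 284.6] [0.4894 0.0074 0.026 ]
latch_seat 0.92 [238.1, 344.4] [0.4972 0.0741 0.026 ]
t 13.4 q [ 10.626  12.384 -29.226   0.106 -48.51  -21.272] F [-0.702 -0.296  0.351]
tool delta mm [114.393  -2.857 -23.754] p [ 0.458 -0.077  0.126]
[[-0.184 -0.983 -0.002]
 [-0.983  0.184 -0.002]
 [ 0.002  0.001 -1.   ]]
```

View pics/w4.png

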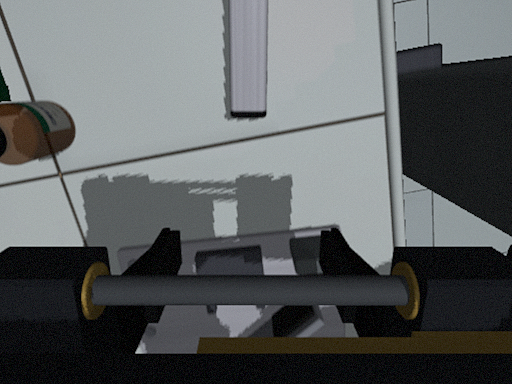

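{"method": "step_arm", "body": {
  "linear": [
    [-27,2,-50],
    [-27,2,-50],
    [-27,2,-50],
    [-27,2,-50],
    [0,0,0],
    [0,0,0]
  ],
  "delta_rot": [
    [0,0,0],
    [0,0,0],
    [0,0,0],
    [0,0,0],
    [0,0,0],
    [0,0,0]
  ],
  "grip": [75,75,75,75,75,75]
}}

```text
time_s: 14.15
tcp_pos: [0.4699, 0.031, 0.3252]
ee_rot: [[-0.183, -0.983, -0.003], [-0.983, 0.183, -0.001], [0.002, 0.002, -1.0]]
wrist_force: [-0.6, -1.1, -0.8]
gripper_width: 0.86
gripper_force: 0.0
```

```bash
python3 - <<'E'
from h import *
np.set_printoptions(precision=4,suppress=True)
c=cam("wrist");cv2.imwrite("pics/w5.png",c["img"][:,:,::-1]);i=c["img"][90:290,100:400]
cv2.imwrite("pics/w5c.png",cv2.resize(i[:,:,::-1],None,fx=2.6,fy=2.6,interpolation=cv2.INTER_CUBIC))
for l,z in(("stay",.014),("heel_step",.026),("latch_seat",.026),("jaw_push",.042),("clamp",0)):
    for r in landmark_of("wrist",l)[:2]: print(l,np.round(r["score"],2),r["point"],onz(c,r["point"],z))
np.save("W5.npy",c["W"])
E
python3 to.py "[.44,-.19,.15]"
```

```text
heel_step 0.7 [232.7, 136.6] [0.488  0.0076 0.026 ]
latch_seat 0.58 [236.0, 179.4] [0.4955 0.0688 0.026 ]
jaw_push 0.7 [229.7, 194.9] [0.5073 0.0853 0.042 ]
t 14.45 q [ 23.471   3.306  -9.367   0.007 -77.444 -34.14 ] F [-0.192 -0.622 -0.416]
tool delta mm [221.628 -11.095 175.839] p [0.47  0.03  0.326]
[[-0.185 -0.983 -0.002]
 [-0.983  0.185 -0.001]
 [ 0.001  0.002 -1.   ]]
```

View pics/w5c.png

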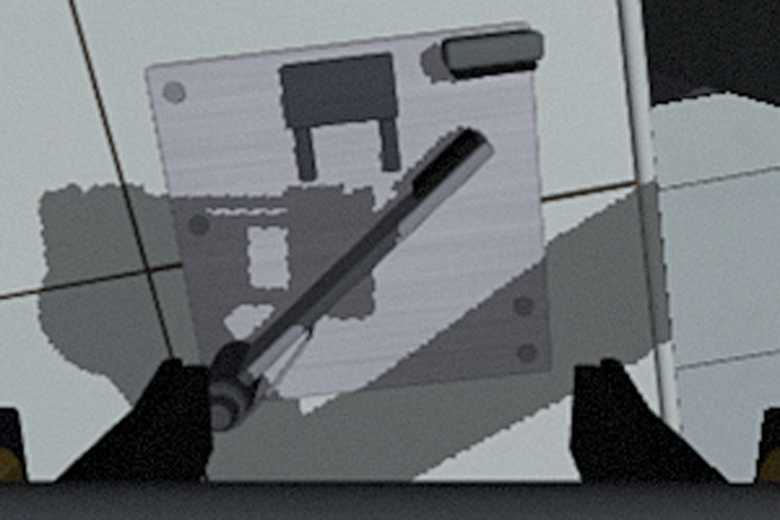

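The crop shows the plate corners at about (147,66), (530,24), (550,370), and the step's inner (+x) edge from (288,128) to (399,112). The guide cheeks, the sprung arm at rest and its hinge at (220,405) also show.

Run:
```python
from h import *
np.set_printoptions(precision=4,suppress=True)
c=cam("wrist")
g=lambda x,y,z: onz(c,(x/2.6+100-.3,y/2.6+90-.3),z)[:2]
# model clamp coords -> world: fit 2D rigid
pts=[(147,66,.012,-175,-25),(530,24,.012,-175,185),(550,370,.012,30,185),(288,128,.026,-134,50),(399,112,.026,-134,110),(280,68,.026,-168,50),(392,54,.026,-168,110)]
Wd=np.array([g(*p[:3]) for p in pts]);C=np.array([p[3:] for p in pts])/1000.
cw,cc=Wd.mean(0),C.mean(0)
U,S,Vt=np.linalg.svd((C-cc).T@(Wd-cw));R=Vt.T@np.diag([1,np.linalg.det(Vt.T@U.T)])@U.T
t=cw-R@cc
print("origin",t,"yaw",np.degrees(np.arctan2(R[1,0],R[0,0])));print((Wd-(C@R.T+t))*1000)
for n,p in(("heel",(-.134,.08)),("seat",(-.069,.08)),("push",(-.004,.08))): print(n,R@p+t)
# bar in previous picture w4: edges
```

```text
origin [0.5801 0.1344] yaw 85.5110630100982
[[-2.1191  1.0088]
 [ 0.8699  1.316 ]
 [ 0.8717 -1.8798]
 [ 0.0091 -0.6294]
 [-0.1326 -2.6377]
 [-0.1211  1.8148]
 [ 0.622   1.0073]]
heel [0.4898 0.0071]
seat [0.4949 0.0719]
push [0.5    0.1367]
```

Run:
```python
from h import *
np.set_printoptions(precision=4,suppress=True)
c=cam("wrist");T=np.eye(4);T[:3,:3]=[[-.184,-.983,-.002],[-.983,.184,-.002],[.002,.001,-1]];T[:3,3]=[.4583,-.0770,.1262]
c["W"]=np.linalg.inv(T@np.array(c["mount"]))
im=cv2.cvtColor(cv2.imread("pics/w4.png"),cv2.COLOR_BGR2GRAY).astype(int)
for r in(10,50,90,105): print(r,im[r,222:278:2])
print(im[100:122,250])
P=[onz(c,p,.028) for p in((231,1),(231.5,110),(268.5,1),(266,110),(249,112))]
print(np.array(P))
```

```text
10 [177 104  94  79 119 149 149 149 147 153 153 143 154 152 151 161 162 156
 150 153 159 152 130 149 173 172 174 171]
50 [149  91  94  92  94 143 149 153 149 153 152 148 148 150 150 151 153 157
 148 155 160 148 112 175 175 170 174 171]
90 [176 149  86  92  76 132 159 144 154 158 149 146 149 149 149 150 154 148
 146 156 154 139 119 177 175 174 175 173]
105 [168 152  89  90  86 123 157 149 153 154 148 150 149 151 149 155 157 146
 147 156 157 144 129 172 171 172 175 172]
[150 147 149 148 148 149 147 152 150 147 132  95  39  15  10   2   0  42
  70  90 126 150]
[[ 0.4439 -0.2185  0.028 ]
 [ 0.4585 -0.1456  0.028 ]
 [ 0.4181 -0.2137  0.028 ]
 [ 0.4325 -0.1407  0.028 ]
 [ 0.4456 -0.1417  0.028 ]]
```

{"method": "step_arm", "body": {
  "linear": [
    [46.7,-1.7,20],
    [46.7,-1.7,20],
    [46.7,-1.7,20],
    [46.7,-1.7,20],
    [46.7,-1.7,20],
    [0,0,30],
    [0,0,0]
  ],
  "delta_rot": [
    [0,0,0],
    [0,0,0],
    [0,0,0],
    [0,0,0],
    [0,0,0],
    [0,0,0],
    [0,0,0]
  ],
  "grip": [75,75,75,75,75,75,75]
}}

```text
time_s: 15.42
tcp_pos: [0.4341, -0.201, 0.1945]
ee_rot: [[-0.186, -0.982, -0.006], [-0.982, 0.186, 0.001], [0.0, 0.006, -1.0]]
wrist_force: [-0.1, 0.1, -0.2]
gripper_width: 0.866
gripper_force: 0.0
```

```bash
python3 to.py "[.4354,-.2009,.006]"
```

```text
t 15.425 q [ -5.347   9.287 -21.694  -0.026 -59.348  -5.379] F [-0.071  0.126 -0.152]
tool delta mm [ -0.369  -2.294 188.443] p [ 0.434 -0.201  0.194]
[[-0.186 -0.982 -0.006]
 [-0.982  0.186  0.001]
 [ 0.     0.006 -1.   ]]
```

{"method": "step_arm", "body": {
  "linear": [
    [1,-2,60],
    [0,0,60],
    [0,0,40],
    [0,0,20],
    [0,0,8],
    [0,0,0],
    [0,0,0],
    [0,0,0],
    [0,0,0],
    [0,0,0]
  ],
  "delta_rot": [
    [0,0,0],
    [0,0,0],
    [0,0,0],
    [0,0,0],
    [0,0,0],
    [0,0,0],
    [0,0,0],
    [0,0,0],
    [0,0,0],
    [0,0,0]
  ],
  "grip": [75,75,75,75,75,75,0,0,0,0]
}}

```text
time_s: 16.68
tcp_pos: [0.4379, -0.202, 0.0088]
ee_rot: [[-0.184, -0.983, 0.001], [-0.983, 0.184, -0.0], [-0.0, -0.001, -1.0]]
wrist_force: [-0.2, 0.5, 0.3]
gripper_width: 0.494
gripper_force: 0.0
```

{"method": "step_arm", "body": {
  "linear": [
    [0,0,0],
    [0,0,0],
    [0,0,0],
    [0,0,0],
    [0,0,0]
  ],
  "delta_rot": [
    [0,0,0],
    [0,0,0],
    [0,0,0],
    [0,0,0],
    [0,0,0]
  ],
  "grip": [0,0,0,0,0]
}}

```text
time_s: 17.3
tcp_pos: [0.437, -0.2018, 0.0084]
ee_rot: [[-0.185, -0.983, -0.002], [-0.983, 0.185, 0.0], [0.0, 0.002, -1.0]]
wrist_force: [-3.4, 0.9, 5.1]
gripper_width: 0.32
gripper_force: 30.0
```

{"method": "step_arm", "body": {
  "linear": [
    [0,0,-30],
    [0,0,-50],
    [0,0,-30],
    [-43.6,-4.5,0],
    [-43.6,-4.5,0],
    [-43.6,-4.5,0],
    [-43.6,-4.5,0],
    [0,0,0],
    [0,0,0]
  ],
  "delta_rot": [
    [0,0,0],
    [0,0,0],
    [0,0,0],
    [0,0,0],
    [0,0,0],
    [0,0,0],
    [0,0,0],
    [0,0,-0.107],
    [0,0,0]
  ],
  "grip": [0,0,0,0,0,0,0,0,0]
}}

```text
time_s: 18.42
tcp_pos: [0.4879, -0.0332, 0.1179]
ee_rot: [[-0.079, -0.997, 0.0], [-0.997, 0.079, 0.0], [-0.0, -0.0, -1.0]]
wrist_force: [0.4, -0.1, -3.9]
gripper_width: 0.319
gripper_force: 30.0
```

```bash
python3 - <<'E'
from h import *
np.set_printoptions(precision=4,suppress=True)
c=cam("wrist");cv2.imwrite("pics/w6.png",c["img"][:,:,::-1])
for r in landmark_of("wrist","stay")[:1]: print(r["point"],onz(c,r["point"],.124))
E
python3 to.py "[.4866,-.0338,.040]"
```

```text
[249.3, 252.7] [ 0.487  -0.0336  0.124 ]
t 18.525 q [ 15.088  15.156 -26.673  -0.015 -48.176 -19.698] F [ 0.076 -0.78  -2.845]
tool delta mm [-0.095  0.994 78.056] p [ 0.488 -0.034  0.118]
[[-0.081 -0.997 -0.   ]
 [-0.997  0.081  0.   ]
 [-0.     0.    -1.   ]]
```

View pics/w6.png

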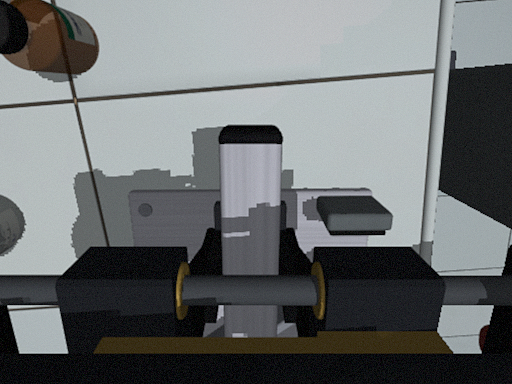

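The bar hangs level along the clamp's x: rear cap edge at row ~126, columns 219–282. The jaw block is at (350,213) and the plate behind it.

Run:
```python
from h import *
np.set_printoptions(precision=4,suppress=True)
c=cam("wrist")
cc=np.array([.0785,.9969]);Y=np.array([-.9969,.0785]);o=np.array([.5801,.1344])
def cl(p): return np.array([(p[:2]-o)@cc,(p[:2]-o)@Y])*1000
s=sense();print("tcp clamp",cl(np.array(s["tcp_pos"])))
for px in((250.5,126),(250.5,131),(219.5,200),(281.5,200)): print(px,cl(onz(c,px,.1376)))
# lateral edges of jaw block/plate check: plate edge -x
for px in((131,190.5),(370,189)): print("plate",cl(onz(c,px,.012)))
```

```text
tcp clamp [-175.3197   79.0323]
(250.5, 126) [-242.6102   80.62  ]
(250.5, 131) [-240.4995   80.6156]
(219.5, 200) [-209.3832   66.4301]
(281.5, 200) [-209.3043   94.6727]
plate [-175.5149  -20.5785]
plate [-176.2834  182.0056]
```

{"method": "step_arm", "body": {
  "linear": [
    [0,1,25],
    [0,0,30],
    [0,0,18],
    [0,0,5],
    [0,0,0]
  ],
  "delta_rot": [
    [0,0,0],
    [0,0,0],
    [0,0,0],
    [0,0,0],
    [0,0,0]
  ],
  "grip": [0,0,0,0,0]
}}

```text
time_s: 19.2
tcp_pos: [0.487, -0.0341, 0.0407]
ee_rot: [[-0.079, -0.997, 0.0], [-0.997, 0.079, -0.0], [0.0, -0.0, -1.0]]
wrist_force: [-0.4, 0.3, -2.8]
gripper_width: 0.318
gripper_force: 30.0
```

{"method": "step_arm", "body": {
  "linear": [
    [-15,0,0],
    [-15,0,0],
    [-12,0,0],
    [-12,0,0],
    [-12,0,0],
    [-12,0,0],
    [-12,0,0],
    [-12,0,0],
    [-6,0,0],
    [0,0,0]
  ],
  "delta_rot": [
    [0,0,0],
    [0,0,0],
    [0,0,0],
    [0,0,0],
    [0,0,0],
    [0,0,0],
    [0,0,0],
    [0,0,0],
    [0,0,0],
    [0,0,0]
  ],
  "grip": [0,0,0,0,0,0,0,0,0,0]
}}

```text
time_s: 20.45
tcp_pos: [0.493, 0.0735, 0.0397]
ee_rot: [[-0.078, -0.997, -0.005], [-0.997, 0.078, -0.002], [0.003, 0.005, -1.0]]
wrist_force: [-3.2, -5.0, -1.8]
gripper_width: 0.321
gripper_force: 30.0
```

```bash
cat > st.py <<'E'
from h import *
np.set_printoptions(precision=2,suppress=True)
cc=np.array([.0785,.9969]);Y=np.array([-.9969,.0785]);o=np.array([.5801,.1344])
s=sense();p=np.array(s["tcp_pos"]);F=np.array(s["wrist_force"])
print(s["time_s"],"clamp TCP",(p[:2]-o)@cc*1e3,(p[:2]-o)@Y*1e3,"z",p[2]*1e3,"F clamp",F[:2]@cc,F[:2]@Y,F[2],"M",np.array(s["moment"]))
E
python3 st.py
```

```text
20.45 clamp TCP -67.54571379635031 82.02642616622106 z 39.718389615029544 F clamp -5.286192490679998 2.8265144829836824 -1.7758996383310268 M [-1.49  1.07  0.32]
```

{"method": "step_arm", "body": {
  "linear": [
    [-2.5,-1.5,0],
    [-2.5,0,0],
    [0,0,0],
    [0,0,0]
  ],
  "delta_rot": [
    [0,0,0],
    [0,0,0],
    [0,0,0],
    [0,0,0]
  ],
  "grip": [0,0,0,0]
}}

```text
time_s: 20.95
tcp_pos: [0.4937, 0.077, 0.0395]
ee_rot: [[-0.079, -0.997, -0.007], [-0.997, 0.079, -0.004], [0.004, 0.007, -1.0]]
wrist_force: [-5.2, -7.6, 0.3]
gripper_width: 0.32
gripper_force: 30.0
```

```bash
python3 st.py
python3 - <<'E'
from h import *
c=cam("top");cv2.imwrite("pics/t7.png",cv2.resize(c["img"][165:255,180:270,::-1],None,fx=6,fy=6,interpolation=cv2.INTER_CUBIC))
c=cam("wrist");cv2.imwrite("pics/w7.png",c["img"][:,:,::-1])
E
```

```text
20.95 clamp TCP -63.97782594979487 81.63151996480532 z 39.549775628719416 F clamp -7.956845428064604 4.628252983527124 0.2635442174950804 M [-2.02  1.47  0.22]
```

View pics/w7.png

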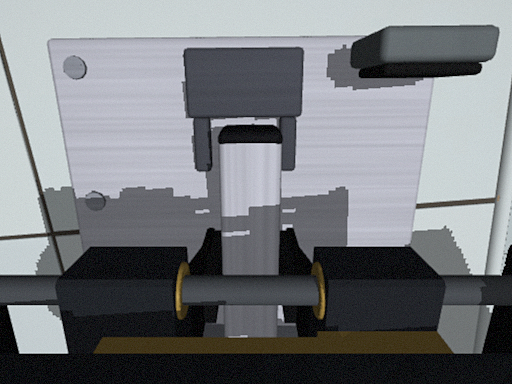

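The bar's heel (row ~125, columns 219–281) is just past the step's inner edge (row ~117), between the cheeks (inner edges ~212 and ~281).

```bash
python3 - <<'E'
from h import *
np.set_printoptions(precision=1,suppress=True)
c=cam("wrist")
cc=np.array([.0785,.9969]);Y=np.array([-.9969,.0785]);o=np.array([.5801,.1344])
cl=lambda p: np.array([(p[:2]-o)@cc,(p[:2]-o)@Y])*1000
zt=.0395+.0056+.014
for px in((186,116),(303,115.5)): print("step",cl(onz(c,px,.026)))
for px in((212,145),(281,145)): print("cheek inner",cl(onz(c,px,.022)))
for px in((250.5,126),(250.5,131),(221,180),(281,180),(220.5,140),(281,140)): print("bar",cl(onz(c,px,zt)))
E
python3 st.py
```

```text
step [-133.2   49.8]
step [-133.3  110.7]
cheek inner [-117.4   62.4]
cheek inner [-117.3  100.1]
bar [-131.4   83.1]
bar [-129.3   83.1]
bar [-107.6   69.8]
bar [-107.5   96.7]
bar [-125.5   70.1]
bar [-125.4   96.2]
21.1 clamp TCP -64.01681576402572 81.62467094367553 z 39.54011770910952 F clamp -7.621698731244014 4.292459156280833 -1.269793439746461 M [-2.02  1.48  0.15]
```

{"method": "step_arm", "body": {
  "linear": [
    [-1,-1.5,0],
    [0,0,0],
    [0,0,5],
    [0,0,5],
    [0,0,4],
    [0,0,2],
    [0,0,0]
  ],
  "delta_rot": [
    [0,0,0],
    [0,0,0],
    [0,0,0],
    [0,0,0],
    [0,0,0],
    [0,0,0],
    [0,0,0]
  ],
  "grip": [0,0,0,0,0,0,0]
}}

```text
time_s: 21.98
tcp_pos: [0.4981, 0.0788, 0.0247]
ee_rot: [[-0.08, -0.997, -0.001], [-0.997, 0.08, -0.001], [0.001, 0.001, -1.0]]
wrist_force: [-1.8, -8.2, 1.5]
gripper_width: 0.322
gripper_force: 30.0
```

```bash
python3 st.py
```

```text
21.975 clamp TCP -61.89341457437476 77.38428143655477 z 24.703269477607677 F clamp -8.271329939786769 1.1985424660742903 1.520243669319822 M [-2.14  0.46 -0.01]
```

{"method": "step_arm", "body": {
  "linear": [
    [0,1.5,2],
    [0,0,1.5],
    [0,0,1],
    [0,0,0.5],
    [0,0,0]
  ],
  "delta_rot": [
    [0,0,0],
    [0,0,0],
    [0,0,0],
    [0,0,0],
    [0,0,0]
  ],
  "grip": [0,0,0,0,0]
}}

```text
time_s: 22.6
tcp_pos: [0.4975, 0.0793, 0.0205]
ee_rot: [[-0.079, -0.997, 0.001], [-0.997, 0.079, -0.001], [0.001, -0.001, -1.0]]
wrist_force: [-2.2, -8.3, 4.9]
gripper_width: 0.317
gripper_force: 30.0
```

```bash
python3 st.py
```

```text
22.6 clamp TCP -61.36910213550283 78.016359735615 z 20.509044031369143 F clamp -8.48736602274173 1.519639154814518 4.918247312354841 M [-2.07  0.5  -0.17]
```

{"method": "step_arm", "body": {
  "linear": [
    [1.5,0,0],
    [1.5,0,0],
    [1.5,0,0],
    [1,0,0],
    [0,0,0]
  ],
  "delta_rot": [
    [0,0,0],
    [0,0,0],
    [0,0,0],
    [0,0,0],
    [0,0,0]
  ],
  "grip": [0,0,0,0,0]
}}

```text
time_s: 23.22
tcp_pos: [0.4974, 0.0743, 0.0205]
ee_rot: [[-0.079, -0.997, 0.001], [-0.997, 0.079, -0.0], [-0.0, -0.001, -1.0]]
wrist_force: [-1.3, -6.0, 4.4]
gripper_width: 0.318
gripper_force: 30.0
```

```bash
python3 st.py
```

```text
23.225 clamp TCP -66.4334629233245 77.744347087922 z 20.539734391367332 F clamp -6.135297011201915 0.8632683744604412 4.385019174341041 M [-1.62  0.53 -0.02]
```

{"method": "step_arm", "body": {
  "linear": [
    [1,0,0],
    [1,0,0],
    [0.5,0,0],
    [0,0,0]
  ],
  "delta_rot": [
    [0,0,0],
    [0,0,0],
    [0,0,0],
    [0,0,0]
  ],
  "grip": [0,0,0,0]
}}

```text
time_s: 23.72
tcp_pos: [0.4975, 0.0734, 0.0205]
ee_rot: [[-0.078, -0.997, 0.003], [-0.997, 0.078, 0.002], [-0.002, -0.003, -1.0]]
wrist_force: [-4.2, 1.5, 6.0]
gripper_width: 0.317
gripper_force: 30.0
```

```bash
python3 st.py
```

```text
23.725 clamp TCP -67.29274754278947 77.53759297855818 z 20.47480614185617 F clamp 1.1711502347876013 4.339056626474611 5.963066407085625 M [0.41 1.25 0.05]
```

The heel has met the step (the lengthwise force reversed). Releasing.

{"method": "step_arm", "body": {
  "linear": [
    [-0.4,0,-0.4],
    [0,0,0],
    [0,0,0],
    [0,0,0],
    [0,0,0],
    [0,0,0]
  ],
  "delta_rot": [
    [0,0,0],
    [0,0,0],
    [0,0,0],
    [0,0,0],
    [0,0,0],
    [0,0,0]
  ],
  "grip": [0,31,35,45,55,55]
}}

```text
time_s: 24.48
tcp_pos: [0.4966, 0.0722, 0.0199]
ee_rot: [[-0.079, -0.997, 0.0], [-0.997, 0.079, 0.0], [-0.0, -0.0, -1.0]]
wrist_force: [0.3, 0.1, -0.4]
gripper_width: 0.604
gripper_force: 0.0
```

{"method": "step_arm", "body": {
  "linear": [
    [0,0,-10],
    [0,0,-30],
    [0,0,-50],
    [0,0,-60],
    [0,0,-50],
    [-10,0,-50],
    [-30,0,-30],
    [0,0,0]
  ],
  "delta_rot": [
    [0,0,0],
    [0,0,0],
    [0,0,0],
    [0,0,0],
    [0,0,0],
    [0,0,0],
    [0,0,0],
    [0,0,0]
  ],
  "grip": [55,55,55,55,55,55,55,55]
}}

```text
time_s: 25.48
tcp_pos: [0.5007, 0.1135, 0.3033]
ee_rot: [[-0.076, -0.997, 0.006], [-0.997, 0.076, 0.003], [-0.004, -0.006, -1.0]]
wrist_force: [-1.2, -0.1, -0.8]
gripper_width: 0.633
gripper_force: 0.0
```

```bash
python3 - <<'E'
from h import *
c=cam("wrist");cv2.imwrite("pics/w8.png",c["img"][:,:,::-1])
for r in landmark_of("wrist","stay")[:1]:
    p=onz(c,r["point"],.026)[:2]-[.5801,.1344];print(p@[.0785,.9969],p@[-.9969,.0785])
E
python3 st.py
```

```text
-0.07016040658871177 0.08018701936948097
25.575 clamp TCP -28.757720470117015 79.17273814094203 z 299.6605561901903 F clamp 0.2000073225319431 -0.48844349765251094 -0.8197075874772817 M [-0.04  0.13  0.01]
```

View pics/w8.png

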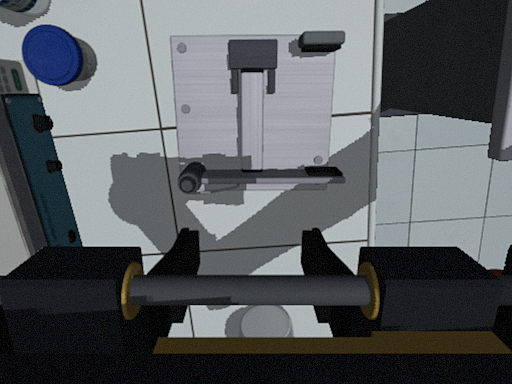

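The picture shows the bar flat between the step (252,67) and the arm (265,176), which is held square open. The gripper is clear.

```bash
python3 -c "
from station import *
print(finish_job())"
```

```text
the job is handed in; nothing more can be done
None
```

The stay bar is latched flat between the heel step and the sprung arm and alone holds the arm open; the job is handed in at about 26 s of the 61 s allowed, though the hand-in returned no verdict.

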